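# Fit the clips to the wand stand

## Robot

A 6-joint arm with a two-finger parallel gripper is mounted at the origin on the work surface. World frame = base frame: x ahead of the robot, y to its left, z up, the work surface at z = 0. Lengths are in mm, angles in rad, forces in N, time in s.
With the tool pointing down it reaches from about 275 to 750 mm from the base axis. Payload 10.2 kg.
Tool frame: the origin (TCP) lies at the very end of the fingers, on their centre line; the grasp point (between the pads) lies behind it (grip_point_offset is the z of the grasp point in the tool frame, in mm); z points along the fingers, y is the line along which they close (so a half turn about z gives the same grasp; the last joint's range is limited). The gripper opens to 85 mm and grips with 20 to 120 N. Pads are 22 mm wide; open, the fingers measure 114 mm over their backs; the gripper's body (76 mm by 85 mm) begins 54 mm behind the grasp point. The pads swing forward as they close: fully open they stand 13 mm farther back than shut.
Start: joints at [-1.425, 0.313, 1.498, -0, 1.331, -0.223], TCP at [189.248, -489.71, 231.294] pointing down, gripper open.
Joint ranges: [-2.94, 2.94], [-0.97, 2.17], [0.19, 2.56], [-1.23, 4.37], [0.02, 3.11], [-2.88, 2.88]. Speed limits (rad/s): [2.39, 2.39, 3.01, 3.14, 3.14, 3.14].

## Interface

Orientations are given as a unit quaternion [x, y, z, w].
In Python, from rig import * gives the robot as it stands.
- The arm moves only by the tool arm_command, never from a script. Its argument "targets" is a list that holds one entry, the list of rows, each a list of 4 numbers: the shift along the tool's x, y, z in cm, then the turn about the tool's z in degrees. A call has 1 to 10 rows; each row is the pose to reach, as a shift and turn from the pose commanded when the call began, along the tool's axes at that moment; what a row does not reach only later rows make up. A row lasts 1/8 s, in which the tool goes at most 62.5 mm and 10.7 degrees, less where a joint would pass 70% of its speed; a pose out of reach is approached as far as the arm can. A call with a gripper value outside its range is refused whole. "gripper" is the opening, from -1 (shut) to 1 (fully open), set as the call begins (left out, the last holds). The fingers move at their own pace and stop on an object; "newtons" is the grip in N (left out, the last holds). Time passes only in rows, so rows that repeat a pose let the fingers close. It gives the time, the measured TCP pose, the force, the opening and the grip force at its end, in the units of the state.
- read_state(): the state, without advancing time (a new reading comes with each control period).
- capture(name): name is "scene" or "top" or "wrist"; returns the picture (480x640x3 uint8, blue, green, red); there is no depth.
- get_calibration(name): a dict with "intrinsics" (3x3 intrinsics, pixels), "rvec" (rotation vector, rad) and "tvec" (3), from world to camera coordinates, as OpenCV has them. Camera axes: x right, y down, z forward; pixel columns grow to the right and rows downward; lengths in mm; the calibration is good to about 2 mm. A picture is of the moment at which its call begins: read the wrist's pose just before it. get_calibration takes no time and is no camera call; for the wrist camera it gives the pose at the moment of the call.
- hand_in(): hands the job in; it is judged then, once.
The state is a dict: "time": time; "joints": joint angles; "joint_velocities": joint speeds; "tau": joint torques, N m; "position": TCP position; "eef_rot": TCP orientation; "force": force on the tool from outside, world axes, zero at the start; "moment": the same for the moment, N m; "width": opening from 0.0 (shut) to 1.0 (fully open); "grip_force": force on a finger pad.
Only numpy, scipy, OpenCV 4.12 (cv2) and the standard library are available. Lean on these libraries where they do the work, as an engineer would, in place of code of your own. Each camera call takes 0.05 s, during which the arm holds its last target. There are 200 camera calls.

## Task

Get the wand stand ready for the next treatment: open the grey accessory case by lifting its recessed paddle, which trips the latch, and raise the lid well up; take out every spring clip that lies in it and clip each onto a post of the stand, one clip to a post, lying level and gripping the post between its jaws. Then shut the lid until it latches with the paddle flush, and leave the jars, bottles and other things around where they are.

Things in the scene. Friction and masses are not known exactly. Their poses are not given: they have to be found in the camera images.
- case: grey open case 210 x 360 x 70 mm (x, y, z), walls and floor 6 mm, fixed; origin at the centre of its underside, x points from its front to its hinge side, z up. A latch keeper bar juts 8 mm in from the middle of the front wall (y within 20 mm) at 59 to 65 mm height; the lid's bolt catches under it
- lid_hinge (a point): point in the middle of the lid's hinge line, at the top of the case's far (+x) wall: 105 mm behind the case's origin, 70.5 mm high. The hinge line runs along the case's y. Its axes turn with the lid
- lid (a joint): angle of the lid in rad: 0 shut, 1.5 fully open (stop). The white lid is 210 x 360 x 30 mm, its underside level with the hinge line when shut; 0.5 kg, counterbalanced, it stays where it is left. Moving it takes 1 to 2 N at its front edge, snapping it shut a push of under 10 N near the front edge
- paddle_grip (a point): middle of the black paddle, 190 mm in front of the hinge line, 22 mm above the lid's underside. It is 44 mm wide (y), 50 long (x), 14 thick, in a recess 110 wide (y) x 65 (x) at the middle of the lid's front edge, open to the front: 33 mm free on either side, 9 mm of air below, its top 1 mm under the lid's. Pinch its two sides from above
- paddle (a joint): angle of the paddle against the lid in rad: 0 flush, 0.4 fully raised (stop), front edge up; it turns on a pin along y, 38 mm behind and 2 mm below its grip point. Sprung shut, 1 to 3 N at the grip point. Beyond about 0.25 it frees the lid; latched it reads 0. The sprung bolt snaps past the keeper when the lid is pushed shut
- stand: black wand stand, fixed: base plate 12 mm thick, 190 x 300 mm, from 20 mm in front of the origin to 170 mm behind it (x), z up. Three steel posts of 10 mm diameter stand in a row (local x = 60, y = -95, 0, 95 mm), tops 120 mm above the table. 65 mm behind (+x) each is a cup 42 mm wide with a wand, up to 190 mm high; the front side (-x) is free
- post0 (a point): top of post 0 of the stand, on its axis (local y = -95 mm)
- post1 (a point): top of post 1 of the stand, on its axis (local y = 0 mm)
- post2 (a point): top of post 2 of the stand, on its axis (local y = 95 mm)
- clip0: black sprung clip like a big clothes-peg, 96 mm long, 24 mm high lying flat, 50 mm across the handle ends, 70 g; may be absent. Origin on its pivot, at the underside, z up; x runs along the clip to the jaws, which end 44 mm ahead. The handles lie behind at x = -52 to -8 mm, outer faces flaring from 27 to 51 mm apart. At the start flat in the case, jaws roughly away from its front
- clip0_jaw (a joint): spread q of the clip's jaws in rad: 0 closed, 0.55 wide open (stop; jaw tips about 22 mm apart, handles' outer faces parallel, 22 mm apart), about 0.1 on a post. Squeezing the handles opens it: 6 N near their ends starts it, 12 N opens it fully. The clip's frame belongs to its +y half, so the clip's centre line is turned by -q/2 about z from x
- clip0_bite (a point): middle of the V notch in the jaws, 34 mm ahead of the pivot, 12 mm above the underside: there the post sits when clipped (it belongs to the +y half and shifts with it as the jaws spread)
- clip1: another such clip, the same in all; may be absent
- clip1_jaw (a joint): the same for this clip
- clip1_bite (a point): the same for this clip
- clip2: another such clip, the same in all; may be absent
- clip2_jaw (a joint): the same for this clip
- clip2_bite (a point): the same for this clip
- cream_jar: bystander, to be left alone: closed jar 44 mm across, 40 mm high; origin at the middle of its underside
- lotion: bystander, to be left alone: bottle 40 mm across, 120 mm high; origin at the middle of its underside
- roller: bystander, to be left alone: steel massage roller standing up, 28 mm across, 60 mm high; origin at the middle of its underside

How it is judged:
By the outcome, as a careful person would: the job done as asked, in the order asked, and still so for the second after the job is handed in, with the robot touching nothing.
Of clip0, clip1, clip2 only 2 to 3 are there at a start; the rules pass over those that are not, and their reading is None.
At some moment in a run one of clip0, clip1, clip2 may be knocked a few centimetres aside while the robot is not near it.
Once in a run the grip may slacken for a moment while it holds something.
It also fails if it takes over 210 s, if anything falls off the work surface, if the arm or the gripper's body presses on something with over 40 N, if the wrist force passes 120 N, or if a joint passes its speed limit or range.

## Working session

There is one attempt and no reset: what is moved stays moved. The work goes in short steps, Python scripts to look and compute and a tool call to move; the robot and the scene stay as the last step left them, time stands still between calls to the robot, and variables do not carry over. Pictures are saved under pics/ and viewed, at most 14 in all, crops included, and the job is handed in when it is done.

Besides the shell and the picture viewer there is one more tool, called as name(argument=value, ...), one argument or row to a line, values as JSON. arm_command: Moves the arm, as the interface text tells. Its arguments: {"type":"object","properties":{"targets":{"type":"array"},"gripper":{"type":"number"},"newtons":{"type":"number"}},"required":["targets"]}

```bash
ls; mkdir -p pics; python3 - <<'E'
from rig import *
import cv2,numpy as np
s=read_state(); print({k:np.round(v,3) for k,v in s.items()})
for n in ["scene","top"]:
    cv2.imwrite(f"pics/{n}0.png",capture(n)); c=get_calibration(n); R=cv2.Rodrigues(np.array(c["rvec"]))[0]; print(n,c["intrinsics"],(-R.T@np.array(c["tvec"]).ravel()).round(1), R[2].round(2))
E
```

```text
pics
{'time': np.float64(0.0), 'joints': array([-1.425,  0.313,  1.498, -0.   ,  1.331, -0.223]), 'joint_velocities': array([-0.001,  0.001, -0.001, -0.   ,  0.001,  0.002]), 'tau': array([-0.0000e+00, -4.1227e+01, -2.5974e+01, -0.0000e+00,  4.0000e-03,
        0.0000e+00]), 'position': array([ 189.206, -489.426,  230.721]), 'eef_rot': array([ 0.983,  0.183,  0.   , -0.001]), 'force': array([-0.06 ,  0.741,  0.115]), 'moment': array([-0.035,  0.025, -0.008]), 'grip_force': np.float64(0.0), 'width': np.float64(0.997)}
scene [[519.5153675    0.         315.89619259]
 [  0.         519.5153675  244.03832957]
 [  0.           0.           1.        ]] [1265.8   21.5  762.5] [-0.74 -0.01 -0.67]
top [[443.26504921   0.         313.26730763]
 [  0.         443.26504921 240.2663754 ]
 [  0.           0.           1.        ]] [458.8  -8.7 885.7] [ 0.13 -0.01 -0.99]
```

View pics/scene0.png

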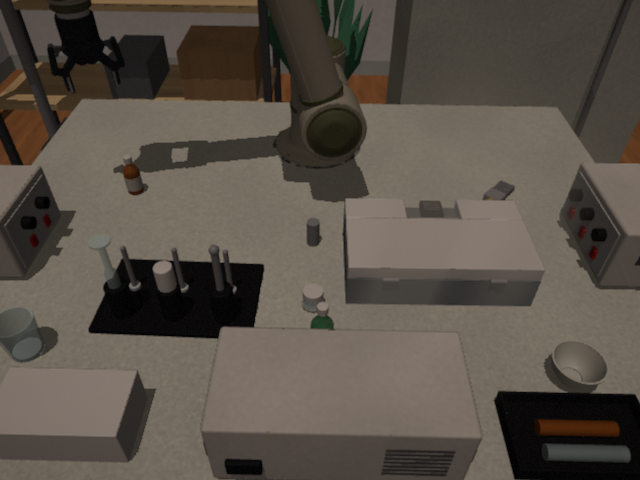

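View pics/top0.png

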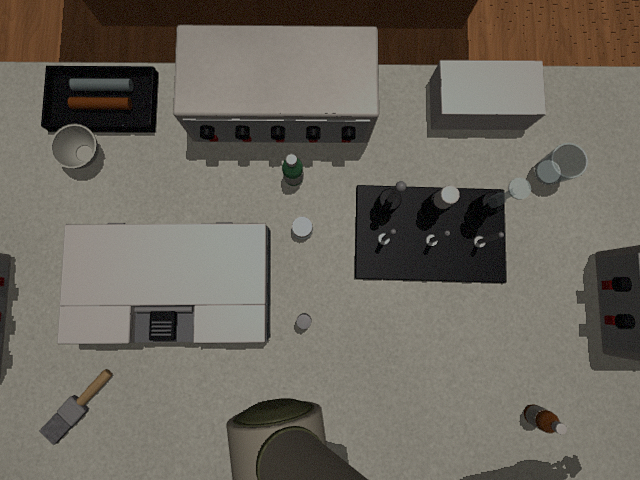

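```bash
cat > h.py <<'E'
from rig import *
import cv2,numpy as np
from scipy.spatial.transform import Rotation as Rot
def cal(n):
    c=get_calibration(n); return np.array(c["intrinsics"]),np.array(c["rvec"],float),np.array(c["tvec"],float).ravel()
def px2w(c,uv,z):
    K,r,t=c; R=cv2.Rodrigues(r)[0]; o=-R.T@t
    d=(R.T@np.linalg.inv(K)@np.c_[np.atleast_2d(uv),np.ones(len(np.atleast_2d(uv)))].T).T
    return o+d*((z-o[2])/d[:,2])[:,None]
def w2px(c,p): 
    return cv2.projectPoints(np.atleast_2d(np.array(p,float)),c[1],c[2],c[0],None)[0][:,0]
def tool(p):  # world point -> shift in tool axes (cm) from present TCP
    s=read_state(); return Rot.from_quat(s["eef_rot"]).inv().apply(np.array(p)-s["position"])/10
E
python3 - <<'E'
from h import *
c=cal("top")
print("lid",px2w(c,[(66,225),(267,225),(269,343),(59,343)],100.5).round())
print("paddle",px2w(c,[(162,326)],100).round())
print("posttops",px2w(c,[(393,231),(447,233),(501,235)],120).round())
print("postbase",px2w(c,[(384,239),(432,241),(480,242)],14).round())
print("base",px2w(c,[(357,186),(504,186),(506,282),(355,279)],12).round())
print("roller,jar",px2w(c,[(303,321)],60).round(),px2w(c,[(302,226)],40).round(),px2w(c,[(291,160)],120).round())
im=cv2.imread("pics/top0.png")
a=cv2.resize(im[180:290,350:515],None,fx=4.8,fy=4.8,interpolation=cv2.INTER_CUBIC)[:300*2]
cv2.imwrite("pics/st.png",a)
a=cv2.resize(im[210:355,50:280],None,fx=3.4,fy=3.4,interpolation=cv2.INTER_CUBIC);cv2.imwrite("pics/case.png",a)
E
```

```text
lid [[584. 426. 100.]
 [586.  68. 100.]
 [379.  61. 100.]
 [378. 423. 100.]]
paddle [[407. 247. 100.]]
posttops [[ 573. -155.  120.]
 [ 570. -249.  120.]
 [ 566. -344.  120.]]
postbase [[ 572. -157.   14.]
 [ 569. -252.   14.]
 [ 567. -348.   14.]]
base [[ 680. -104.   12.]
 [ 682. -402.   12.]
 [ 488. -396.   12.]
 [ 493.  -98.   12.]]
roller,jar [[414.   3.  60.]] [[594.   6.  40.]] [[700.  25. 120.]]
```

View pics/st.png

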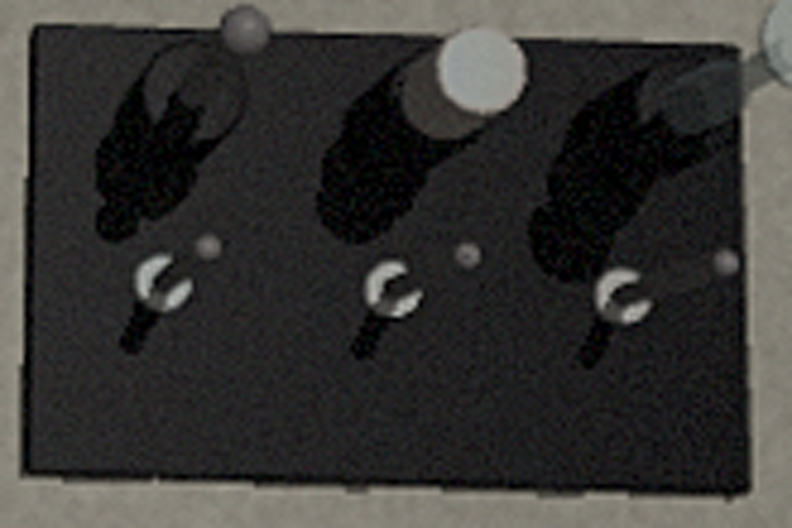

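View pics/case.png

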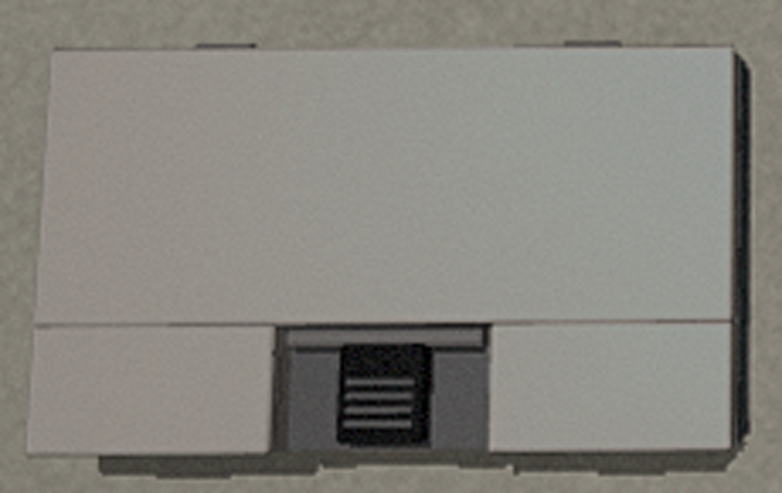

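```bash
python3 - <<'E'
from h import *
import rig
print([ (k,getattr(rig,k)) for k in dir(rig) if 'off' in k.lower()], [k for k in dir(rig) if k[0]!='_'])
c=cal("top")
print("lid",px2w(c,[(65.3,224.1),(265.6,224.1),(265.6,342.4),(58.2,343.2)],100.5).round(1))
print("paddle",px2w(c,[(163.2,326.2)],99.5).round(1))
print(px2w(c,[(393.3,231.3),(447.5,233.1),(501.3,234.6)],120).round(1))
print(tool((400,246,180)))
c=cal("wrist");K,r,t=c;R=cv2.Rodrigues(r)[0];s=read_state();T=Rot.from_quat(s["eef_rot"]).as_matrix()
print("wristcam in tool",T.T@(-R.T@t-s["position"]),(T.T@R.T).round(3),K[0,0])
E
```

```text
[('grip_point_offset', -18.700000000000003)] ['PlanningError', 'capture', 'get_calibration', 'grip_point_offset', 'hand_in', 'read_state']
lid [[585.8 427.3 100.5]
 [587.3  70.1 100.5]
 [379.6  66.7 100.5]
 [377.6 424.4 100.5]]
paddle [[406.8 245.3  99.5]]
[[ 572.3 -155.2  120. ]
 [ 569.5 -250.1  120. ]
 [ 567.2 -344.4  120. ]]
[ 46.17526562 -60.99457021   5.16160674]
wristcam in tool [  75.23497745   -0.40289791 -142.11008293] [[-0.    -0.957 -0.29 ]
 [ 1.     0.    -0.001]
 [ 0.001 -0.29   0.957]] 380.7826857651923
```

arm_command(
  targets=[
    [[3, -4, 0, 5], [7, -9.2, 0, 10], [11, -14.5, 0, 15], [15, -20, 0, 21], [19, -25, 0, 21], [22.5, -30, 0, 21], [26, -34.5, 0, 21], [29.5, -39, 0, 21], [33, -43.5, 0, 21], [36, -47.5, 0, 21]],
  ],
  gripper=0.55,
)

```text
time: 1.35
position: [353.8, 85.4, 231.3]
eef_rot: [1.0, 0.002, 0.0, 0.0]
force: [0.5, -1.9, 0.4]
width: 0.777
grip_force: 0.0
```

```bash
python3 - <<'E'
from h import *
s=read_state();print(s["position"].round(1),tool((400,246,180)),Rot.from_quat(s["eef_rot"]).as_matrix().round(3)[:,:2])
E
```

```text
[353.8  85.4 231.3] [  4.6718407  -16.0463943    5.13086854] [[ 1.     0.003]
 [ 0.003 -1.   ]
 [ 0.     0.   ]]
```

arm_command(
  targets=[
    [[2, -5.5, 1, 0], [3.5, -11, 3, 0], [4.6, -16, 5, 0], [4.6, -16, 6, 0], [4.6, -16, 6, 0], [4.6, -16, 6, 0]],
  ],
)

```text
time: 2.1
position: [399.7, 242.4, 172.0]
eef_rot: [1.0, 0.0, 0.0, -0.0]
force: [0.3, -0.7, 0.5]
width: 0.776
grip_force: 0.0
```

```bash
python3 - <<'E'
from h import *
s=read_state();c=cal("wrist");cv2.imwrite("pics/w1.png",capture("wrist"));print(s["position"].round(1),s["width"])
print(w2px(c,[(398,246,92.5),(379,246,100.5),(379,191,100.5),(379,301,100.5),(400,246,100)]).round())
E
```

```text
[399.7 242.4 172. ] 0.7762441362372543
[[313. 256.]
 [313. 290.]
 [403. 290.]
 [222. 290.]
 [313. 257.]]
```

View pics/w1.png

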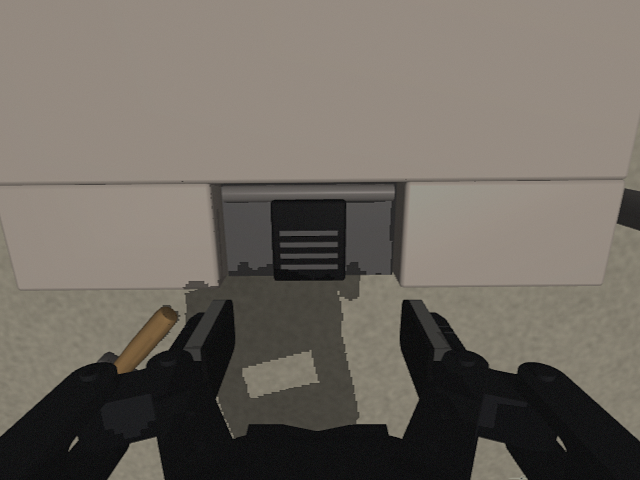

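```bash
python3 - <<'E'
from h import *
c=cal("wrist")
print(px2w(c,[(309,200),(309,278),(272,240),(346,240)],99.5).round(1), px2w(c,[(20,289),(605,285),(218,285),(400,285)],100.5).round(1))
E
```

```text
[[434.5 248.   99.5]
 [386.6 248.3  99.5]
 [410.7 269.9  99.5]
 [410.7 226.4  99.5]] [[379.6 424.6 100.5]
 [382.7  68.6 100.5]
 [382.4 303.6 100.5]
 [382.5 193.  100.5]]
```

arm_command(
  targets=[
    [[0.2, -0.6, 2, 0], [0.2, -0.6, 5, 0], [0.2, -0.6, 7.5, 0], [0.2, -0.6, 9, 0], [0.2, -0.6, 9.6, 0], [0.2, -0.6, 9.6, 0]],
  ],
)

```text
time: 2.9
position: [401.7, 249.2, 75.7]
eef_rot: [1.0, 0.001, 0.0, -0.0]
force: [0.0, 0.0, 0.6]
width: 0.776
grip_force: 0.0
```

arm_command(
  targets=[
    [[0, 0, 0, 0], [0, 0, 0, 0], [0, 0, 0, 0], [0, 0, 0, 0], [0, 0, 0, 0], [0, 0, 0, 0]],
  ],
  gripper=-1,
  newtons=30,
)

```text
time: 3.65
position: [401.4, 247.8, 75.7]
eef_rot: [1.0, 0.002, -0.0, 0.002]
force: [-2.3, -11.9, 3.5]
width: 0.504
grip_force: 35.1
```

arm_command(
  targets=[
    [[0, 0.1, -0.3, 0], [0.05, 0.1, -0.6, 0], [0.1, 0.1, -0.9, 0], [0.2, 0.1, -1.2, 0], [0.25, 0.1, -1.4, 0], [0.25, 0.1, -1.4, 0]],
  ],
)

```text
time: 4.4
position: [403.5, 247.6, 89.4]
eef_rot: [1.0, 0.001, -0.001, 0.001]
force: [-0.3, -7.0, -5.6]
width: 0.506
grip_force: 33.7
```

arm_command(
  targets=[
    [[0.2, 0, -0.9, 0], [0.5, 0, -1.8, 0], [0.8, 0, -2.7, 0], [1.1, 0, -3.6, 0], [1.5, 0, -4.5, 0], [1.95, 0, -5.3, 0], [1.95, 0, -5.3, 0]],
  ],
)

```text
time: 5.28
position: [422.7, 247.7, 143.2]
eef_rot: [1.0, 0.001, -0.001, 0.001]
force: [-5.2, -6.3, 1.0]
width: 0.51
grip_force: 34.2
```

arm_command(
  targets=[
    [[1, 0, -1.6, 0], [2.1, 0, -3.1, 0], [3.4, 0, -4.5, 0], [4.8, 0, -5.7, 0], [6.4, 0, -6.8, 0], [8, 0, -7.7, 0], [9.8, 0, -8.5, 0], [9.8, 0, -8.5, 0]],
  ],
)

```text
time: 6.28
position: [522.0, 248.6, 228.6]
eef_rot: [1.0, 0.001, 0.001, -0.0]
force: [-2.1, -3.5, 3.6]
width: 0.511
grip_force: 35.0
```

arm_command(
  targets=[
    [[1.8, 0, -0.5, 0], [3.6, 0, -1, 0], [4.6, 0, -1.1, 0], [5.5, 0, -1.2, 0], [5.5, 0, -1.2, 0]],
  ],
)

```text
time: 6.9
position: [576.7, 249.1, 240.0]
eef_rot: [1.0, 0.001, 0.001, -0.001]
force: [-2.0, 0.7, 6.0]
width: 0.504
grip_force: 37.7
```

```bash
python3 - <<'E'
from h import *
a=capture("scene");b=capture("top")
cv2.imwrite("pics/s2.png",np.hstack([a[:, 40:],b[100:]][0:1])); cv2.imwrite("pics/t2.png",b)
E
```

```text
(no output)
```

View pics/s2.png

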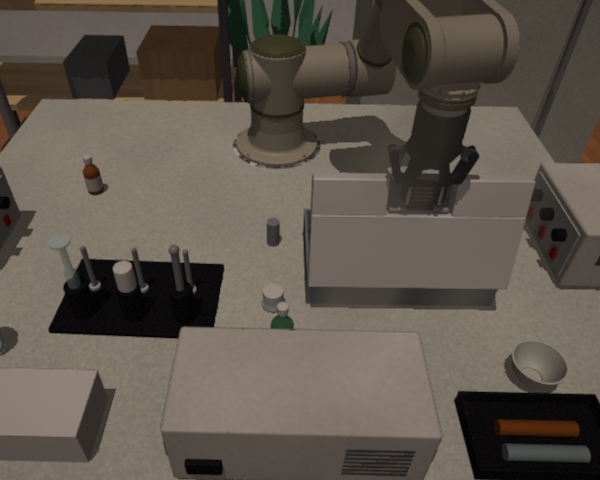

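arm_command(
  targets=[
    [[0, 0, 0, 0], [0, 0, 0, 0], [0, 0, 0, 0], [0, 0, -1.5, 0], [0, 0, -4, 0], [0, 0, -7, 0], [-2, 0, -8, 0], [-6, 0, -8, 0], [-10, 0, -8, 0], [-15, 0, -8, 0]],
  ],
  gripper=0.5,
)

```text
time: 8.25
position: [425.4, 248.2, 320.2]
eef_rot: [1.0, 0.001, 0.001, -0.0]
force: [0.1, 0.8, 0.9]
width: 0.753
grip_force: 0.0
```

arm_command(
  targets=[
    [[-1.5, 0, 1, 0], [-4, 0, 3, 0], [-6, 0, 3, 0], [-6, 0, 3, 0], [-6, 0, 3, 0]],
  ],
)

```text
time: 8.88
position: [367.2, 248.2, 290.0]
eef_rot: [1.0, 0.001, 0.001, -0.0]
force: [-0.5, -0.5, 0.6]
width: 0.75
grip_force: 0.0
```

```bash
python3 - <<'E'
from h import *
print(read_state()["position"]);c=cal("wrist");np.savez("w3.npz",K=c[0],r=c[1],t=c[2])
cv2.imwrite("pics/w3.png",capture("wrist")); cv2.imwrite("pics/t3.png",capture("top"))
E
```

```text
[367.21497583 248.18824811 290.02995772]
```

View pics/w3.png

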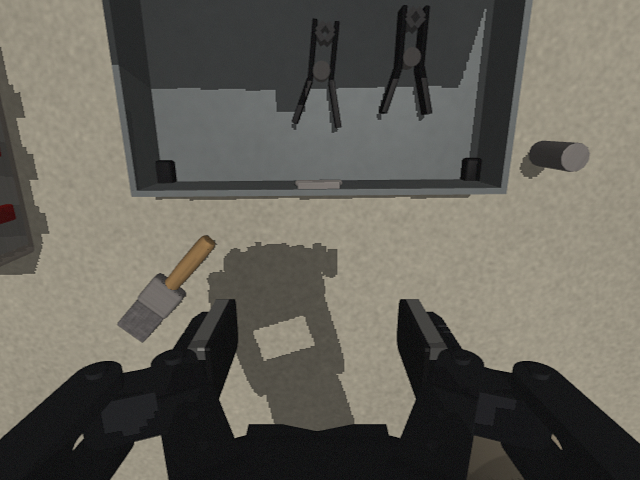

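```bash
cat >> h.py <<'E'
def lin(c,piv,tip,z=24):
    p=px2w(c,[piv],z)[0]; 
    t=px2w(c,[tip],z)[0]; d=t-p
    return p.round(1),t.round(1),np.degrees(np.arctan2(d[1],d[0])).round(1),np.linalg.norm(d).round(1)
E
python3 - <<'E'
from h import *
d=np.load("w3.npz");c=(d["K"],d["r"],d["t"])
print(px2w(c,[(160,0),(320,0),(480,0)],6).round())
print(lin(c,(321,70),(323.5,21),30),lin(c,(411,57),(415.5,6),30))
print(px2w(c,[(294,127),(337,130),(380,113),(429,117)],30).round(1))
E
```

```text
[[561. 404.   6.]
 [561. 247.   6.]
 [561.  90.   6.]]
(array([494.6, 245.8,  30. ]), array([537. , 243.7,  30. ]), np.float64(-2.9), np.float64(42.4)) (array([506.3, 159.3,  30. ]), array([549.5, 158.3,  30. ]), np.float64(-1.3), np.float64(43.2))
[[441.5 272.9  30. ]
 [438.7 229.3  30. ]
 [455.2 186.6  30. ]
 [451.4 137.2  30. ]]
```

arm_command(
  targets=[
    [[4, 0, 2, 0], [8, 0, 4.5, 0], [12, 0, 4.5, 0], [14, 0, 4.5, 0], [15.5, 0, 4.5, 0], [17, 0, 4.5, 0], [18, 0, 4.5, 0], [19, 0, 4.5, 0], [19.5, 0, 4.5, 0], [19.5, 0, 4.5, 0]],
  ],
  gripper=-0.5,
)

```text
time: 10.22
position: [553.0, 248.7, 240.9]
eef_rot: [1.0, 0.002, -0.014, 0.002]
force: [-49.5, -5.5, 2.8]
width: 0.249
grip_force: 25.0
```

arm_command(
  targets=[
    [[-2, 0, 0, 0], [-6, 0, -1, 0], [-10.4, 0, 0, 0], [-10.4, 0, 0, 1.5], [-10.4, 0, 0, 4], [-10.4, 0, 0, 4]],
  ],
  gripper=0.4,
)

```text
time: 10.98
position: [458.5, 248.3, 244.4]
eef_rot: [0.999, -0.034, 0.0, -0.0]
force: [0.0, 0.3, -0.5]
width: 0.693
grip_force: 0.0
```

```bash
python3 - <<'E'
from h import *
print(read_state()["position"],read_state()["width"],read_state()["force"]);c=cal("wrist");np.savez("w4.npz",K=c[0],r=c[1],t=c[2])
print(w2px(c,[(494.6, 245.8,30),(537,243.7,30),(440,251,30)]))
cv2.imwrite("pics/w4.png",capture("wrist")); cv2.imwrite("pics/s4.png",capture("scene"))
E
```

```text
[458.53902096 248.25929137 244.41899604] 0.6927386482179864 [ 0.01814454  0.2653946  -0.47373499]
[[318.30200707 169.87946552]
 [317.46719279 121.8200365 ]
 [316.7205562  227.21189009]]
```

View pics/w4.png

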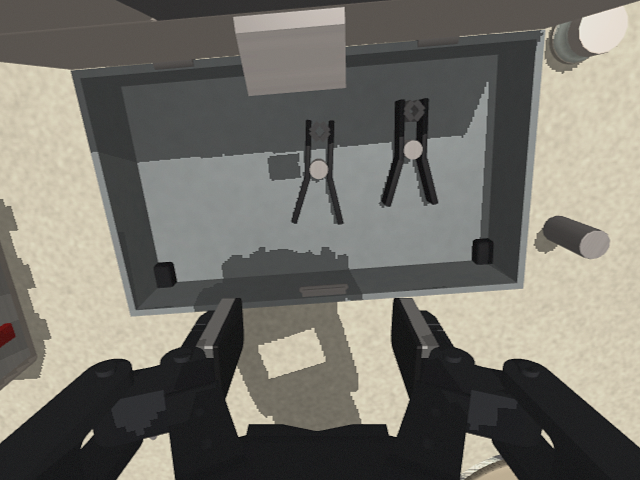

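arm_command(
  targets=[
    [[0, 0, 5, 0], [0, 0, 10.5, 0], [0, 0, 15, 0], [0, 0, 18.5, 0], [0, 0, 21, 0], [0, 0, 22.5, 0], [0, 0, 23.5, 0], [0, 0, 23.5, 0]],
  ],
)

```text
time: 12.08
position: [457.6, 248.4, 9.2]
eef_rot: [0.999, -0.034, -0.0, 0.0]
force: [-0.3, 0.6, 0.1]
width: 0.701
grip_force: 0.0
```

arm_command(
  targets=[
    [[0, 0, 0, 0], [0, 0, 0, 0], [0, 0, 0, 0], [0, 0, 0, 0], [0, 0, 0, 0], [0, 0, 0, 0], [0, 0, 0, 0]],
  ],
  gripper=-1,
  newtons=40,
)

```text
time: 12.95
position: [458.8, 248.6, 11.3]
eef_rot: [0.999, -0.034, 0.002, -0.0]
force: [-1.8, -1.8, 10.9]
width: 0.242
grip_force: 39.1
```

arm_command(
  targets=[
    [[0, 0, -0.5, 0], [0, 0, -1.5, 0], [0, 0, -4, 0], [0, 0, -8, 0], [0, 0, -13, 0], [0, 0, -18, 0], [0, 0, -22, 0], [0, 0, -22, 0]],
  ],
)

```text
time: 13.95
position: [458.3, 248.7, 232.7]
eef_rot: [0.999, -0.034, 0.003, -0.001]
force: [0.9, 0.1, -0.9]
width: 0.241
grip_force: 39.2
```

```bash
python3 - <<'E'
from h import *
s=read_state();print(s["position"],s["width"],s["force"]);c=cal("wrist");np.savez("w5.npz",K=c[0],r=c[1],t=c[2])
cv2.imwrite("pics/w5.png",capture("wrist"))
E
```

```text
[458.29548491 248.70243535 232.68076146] 0.2407369383430141 [ 0.93562724  0.05395894 -0.87382639]
```

View pics/w5.png

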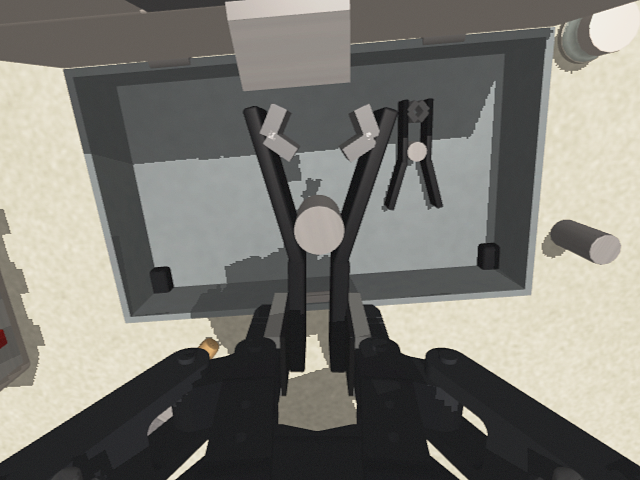

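```bash
python3 - <<'E'
from h import *
d=np.load("w5.npz");c=(d["K"],d["r"],d["t"]); s=read_state(); T=Rot.from_quat(s["eef_rot"]).as_matrix()
for z in (251,255): 
  P=px2w(c,[(319,230),(279,133),(360,134),(319,133)],z); print(((P-s["position"])@T).round(1))
ct=cal("scene")
print(w2px(ct,[(572.3,-155.2,120),(569.5,-250.1,120),(567.2,-344.4,120)]).round(1), w2px(ct,[(572.3,-155.2,12),(569.5,-250.1,12),(567.2,-344.4,12)]).round(1))
E
```

```text
[[ 42.1  -0.6 -20.5]
 [ 73.5 -13.2 -20.4]
 [ 73.2  12.2 -20.4]
 [ 73.5  -0.6 -20.4]]
[[ 43.1  -0.6 -24.5]
 [ 73.6 -12.8 -24.4]
 [ 73.3  11.8 -24.4]
 [ 73.6  -0.7 -24.4]]
[[224.6 248.9]
 [173.  246.8]
 [122.1 244.9]] [[230.6 289.4]
 [182.7 287.3]
 [135.3 285.4]]
```

arm_command(
  targets=[
    [[0.1, 2, 0, 0], [0.4, 6, 0, 0], [0.7, 11, 0, 0], [1, 16, 0, -1], [1.3, 21, 0, -2], [1.6, 26, 0, -2], [1.9, 31, 0, -2], [2.2, 35.5, 0, -2], [2.4, 39, 0, -2], [2.45, 40.3, 0, -2]],
  ],
)

```text
time: 15.25
position: [454.0, -156.5, 228.1]
eef_rot: [1.0, -0.017, -0.001, -0.001]
force: [0.6, 0.6, -1.1]
width: 0.241
grip_force: 39.2
```

arm_command(
  targets=[
    [[0, 0, 0, 0], [0, 0, 3, 0], [0, 0, 6, 0], [0, 0, 6, 0], [0, 0, 6, 0]],
  ],
)

```text
time: 15.88
position: [455.2, -154.9, 170.4]
eef_rot: [1.0, -0.016, 0.001, 0.0]
force: [1.1, 0.2, -0.3]
width: 0.242
grip_force: 39.2
```

```bash
python3 - <<'E'
from h import *
s=read_state();print(s["position"],s["width"],s["force"]);c=cal("wrist");np.savez("w6.npz",K=c[0],r=c[1],t=c[2])
T=Rot.from_quat(s["eef_rot"]).as_matrix();print(T[:,0])
cv2.imwrite("pics/w6.png",capture("wrist"))
print(w2px(c,[(572.3,-155.2,120),(569.5,-250.1,120)]))
E
```

```text
[ 455.20261433 -154.93531104  170.42037063] 0.24170929261811094 [ 1.0834577   0.1784369  -0.25934039]
[ 0.99949584 -0.03172374  0.00129013]
[[311.53383662  28.88342438]
 [521.58760016  28.34489617]]
```

View pics/w6.png

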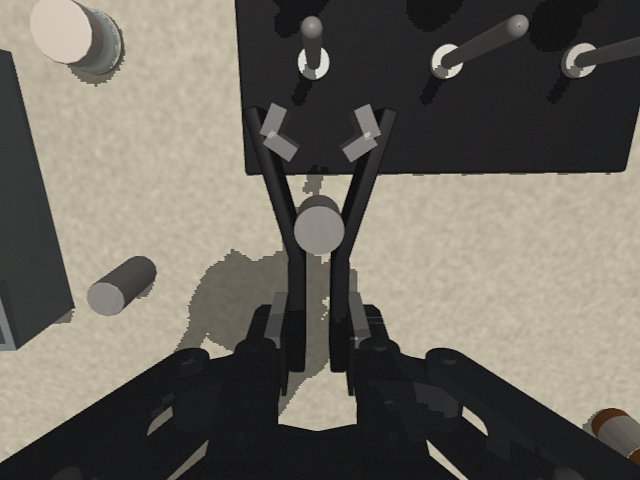

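```bash
python3 - <<'E'
from h import *
d=np.load("w6.npz");c=(d["K"],d["r"],d["t"]); s=read_state(); T=Rot.from_quat(s["eef_rot"]).as_matrix()
for uv,z in (((312.5,25),120),((517.5,25),120),((314,63),14),((446,61),14)):
  P=px2w(c,[uv],z); print(P.round(1),((P-s["position"])@T).round(1))
E
```

```text
[[ 573.9 -155.7  120. ]] [[118.4  -3.3  50.8]]
[[ 570.9 -248.1  120. ]] [[118.5  89.1  50.9]]
[[ 573.7 -155.5   14. ]] [[118.1  -3.5 156.8]]
[[ 572.  -250.1   14. ]] [[119.4  91.1 156.9]]
```

arm_command(
  targets=[
    [[0, -0.3, 3, 0], [0, -0.3, 6, 0], [0, -0.3, 8, 0], [0, -0.3, 8, 0], [1, -0.3, 8, 0], [2, -0.3, 8, 0], [3, -0.3, 8, 0], [4, -0.3, 8, 0], [4.3, -0.3, 8, 0], [4.3, -0.3, 8, 0]],
  ],
)

```text
time: 17.18
position: [497.8, -153.7, 89.2]
eef_rot: [1.0, -0.016, -0.0, -0.0]
force: [0.4, -0.2, -0.3]
width: 0.235
grip_force: 39.2
```

```bash
python3 - <<'E'
from h import *
s=read_state();print(s["position"],s["width"],s["force"]);
cv2.imwrite("pics/w7.png",capture("wrist")[:330,120:520])
E
```

```text
[ 497.78458993 -153.72006138   89.1959421 ] 0.23535252028452916 [ 0.39743345 -0.17107326 -0.32947305]
```

View pics/w7.png

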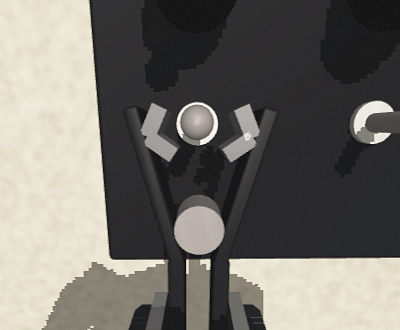

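arm_command(
  targets=[
    [[0.15, 0, 0, 0], [0.3, 0, 0, 0], [0.3, 0, 0, 0]],
  ],
)

```text
time: 17.6
position: [500.8, -153.9, 89.3]
eef_rot: [1.0, -0.016, 0.0, 0.0]
force: [0.6, -0.2, -0.7]
width: 0.236
grip_force: 39.2
```

arm_command(
  targets=[
    [[0, 0, 0, 0], [0, 0, 0, 0], [0, 0, 0, 0], [0, 0, 0, 0], [0, 0, 0, 0], [0, 0, 0, 0]],
  ],
  gripper=0.5,
)

```text
time: 18.35
position: [500.7, -153.9, 89.3]
eef_rot: [1.0, -0.016, -0.0, -0.0]
force: [-0.5, 0.4, 0.1]
width: 0.749
grip_force: 0.0
```

```bash
python3 - <<'E'
from h import *
s=read_state();print(s["position"],s["width"],s["force"]);
a=capture("wrist")[:330,120:520]; b=capture("scene")[200:365,80:280]
cv2.imwrite("pics/w8.png",np.hstack([a,cv2.resize(b,None,fx=2,fy=2)]))
E
```

```text
[ 500.73062052 -153.85640705   89.29981133] 0.749124920345333 [-0.50285833  0.38079494  0.06479549]
```

View pics/w8.png

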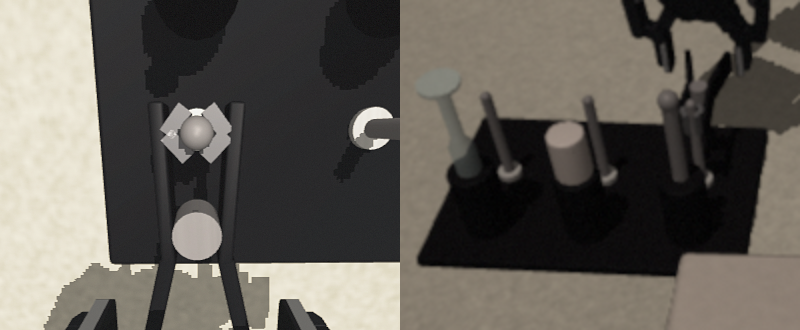

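arm_command(
  targets=[
    [[0, 0, -1, 0], [0, 0, -4, 0], [0, 0, -9, 0], [0, 0, -14, 0], [0, 0, -16, 0]],
  ],
)

```text
time: 19.08
position: [501.3, -154.1, 253.1]
eef_rot: [1.0, -0.016, 0.002, 0.001]
force: [0.4, 0.2, -0.4]
width: 0.748
grip_force: 0.0
```

arm_command(
  targets=[
    [[-0.5, -3, 0, 0], [-1.2, -8, 0, 0], [-1.9, -13, 0, 0], [-2.6, -18, 0, 0], [-3.3, -23, 0, 0], [-3.9, -28, 0, 0], [-4.3, -31.4, 0, 0], [-4.3, -31.4, 0, 0], [-4.3, -31.4, 0, 0]],
  ],
)

```text
time: 20.2
position: [468.1, 160.9, 249.7]
eef_rot: [1.0, -0.016, 0.0, 0.0]
force: [0.4, -0.1, 1.0]
width: 0.75
grip_force: 0.0
```

```bash
python3 - <<'E'
from h import *
s=read_state();print(s["position"],s["width"]);c=cal("wrist");np.savez("w9.npz",K=c[0],r=c[1],t=c[2])
im=capture("wrist");cv2.imwrite("pics/w9.png",im)
d=np.load("w4.npz");c4=(d["K"],d["r"],d["t"])
print(lin(c4,(413,150),(413,101),30),px2w(c4,[(385,204),(433,203)],30).round(1))
print("pred",w2px(c,[(506.3,159.3,30)]))
old=cv2.imread("pics/w4.png")[95:210,378:442]
res=cv2.matchTemplate(im,old,cv2.TM_CCOEFF_NORMED);_,m,_,l=cv2.minMaxLoc(res);print(m,"pivot px",(l[0]+413-378,l[1]+150-95))
E
```

```text
[468.07824401 160.86653366 249.67491943] 0.7495059339393562
(array([506.6, 158.5,  30. ]), array([548.7, 158.7,  30. ]), np.float64(0.3), np.float64(42.1)) [[458.3 184.7  30. ]
 [456.2 139.3  30. ]]
pred [[318.50835034 167.00960637]]
0.7644004225730896 pivot px (322, 166)
```

View pics/w9.png

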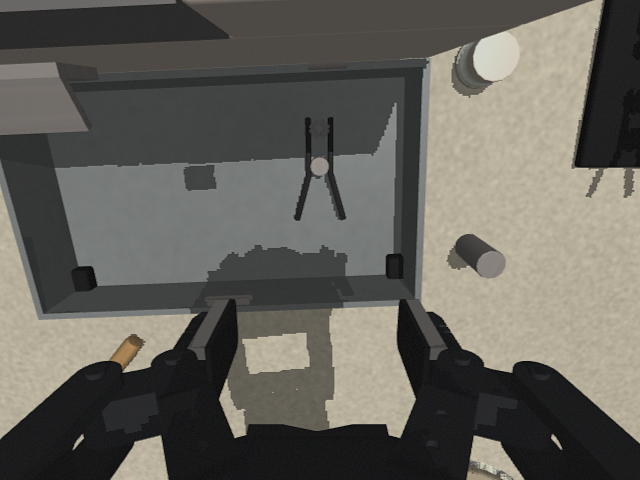

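arm_command(
  targets=[
    [[0.2, 0.1, 5, 0], [0.2, 0.1, 10.5, 0], [0.2, 0.1, 15, 0], [0.2, 0.1, 18.5, 0], [0.2, 0.1, 21, 0], [0.2, 0.1, 22.8, 0], [0.2, 0.1, 23.8, 0], [0.2, 0.1, 23.8, 0]],
  ],
  gripper=0.4,
)

```text
time: 21.25
position: [470.0, 159.8, 11.2]
eef_rot: [1.0, -0.017, -0.0, 0.0]
force: [0.8, 0.1, 0.3]
width: 0.7
grip_force: 0.0
```

arm_command(
  targets=[
    [[0, 0, 0, 0], [0, 0, 0, 0], [0, 0, 0, 0], [0, 0, 0, 0], [0, 0, 0, 0], [0, 0, 0, 0], [0, 0, 0, 0]],
  ],
  gripper=-1,
)

```text
time: 22.12
position: [471.3, 160.3, 13.2]
eef_rot: [1.0, -0.016, 0.002, -0.0]
force: [-1.4, -1.7, 10.1]
width: 0.24
grip_force: 39.2
```

arm_command(
  targets=[
    [[0, 0, -0.5, 0], [0, 0, -1.5, 0], [0, 0, -4, 0], [0, 0, -8, 0], [0, 0, -13, 0], [0, 0, -18, 0], [0, 0, -22, 0], [0, 0, -22, 0]],
  ],
)

```text
time: 23.12
position: [470.9, 160.4, 234.6]
eef_rot: [1.0, -0.016, 0.003, -0.0]
force: [-0.6, -0.5, -1.8]
width: 0.237
grip_force: 39.3
```

arm_command(
  targets=[
    [[0, 2, 0, 0], [0, 6, 0, 0], [-0.1, 11, 0, 0], [-0.2, 16, 0, 0], [-0.2, 21, 0, 0], [-0.3, 26, 0, 0], [-0.4, 31, 0, 0], [-0.5, 36, 0, 0], [-0.5, 39.5, 0, 0], [-0.5, 40.9, 0, 0]],
  ],
)

```text
time: 24.38
position: [451.0, -249.5, 230.3]
eef_rot: [1.0, -0.017, -0.001, -0.001]
force: [-0.6, -0.0, -0.2]
width: 0.232
grip_force: 39.3
```

arm_command(
  targets=[
    [[0, 0, 0, 0], [0, 0, 3, 0], [0, 0, 6, 0], [0, 0, 6.2, 0], [0, 0, 6.2, 0]],
  ],
)

```text
time: 25.0
position: [452.1, -247.9, 170.4]
eef_rot: [1.0, -0.016, 0.0, 0.0]
force: [-0.2, -0.7, -1.0]
width: 0.235
grip_force: 39.3
```

```bash
python3 - <<'E'
from h import *
s=read_state();print(s["position"],s["width"],s["force"]);c=cal("wrist");np.savez("w10.npz",K=c[0],r=c[1],t=c[2])
T=Rot.from_quat(s["eef_rot"]).as_matrix()
im=capture("wrist");cv2.imwrite("pics/w10.png",im);old=cv2.imread("pics/w6.png")
def m(box,ref,reg):
    x0,y0,x1,y1=box;t=old[y0:y1,x0:x1];a,b,e,f=reg
    r=cv2.matchTemplate(im[b:f,a:e],t,cv2.TM_CCOEFF_NORMED);_,v,_,l=cv2.minMaxLoc(r)
    return round(v,2),(l[0]+a+ref[0]-x0,l[1]+b+ref[1]-y0)
print("pivot",m((290,190,350,260),(319,230),(250,150,400,330)))
print("jawL",m((245,100,305,170),(279,133),(220,60,340,230)),"jawR",m((337,100,400,170),(360,134),(300,60,440,230)))
v,uv=m((298,10,328,80),(312.5,25),(240,0,400,130));print("post",v,uv)
for z,q in((120,uv),(14,(uv[0]+1.5,uv[1]+38))):
    P=px2w(c,[q],z);print(P.round(1),((P-s["position"])@T).round(1))
print("pred",w2px(c,[(571.2,-249.2,120),(571.2,-249.2,14)]))
E
```

```text
[ 452.13180146 -247.86201801  170.36289663] 0.23468961844628636 [-0.24206913 -0.67986014 -1.00090331]
pivot (0.97, (318, 230))
jawL (0.98, (279, 135)) jawR (0.99, (358, 135))
post 0.96 (315.5, 24)
[[ 571.1 -250.   120. ]] [[118.9  -1.7  50.5]]
[[ 571.1 -250.7   14. ]] [[118.9  -1.1 156.5]]
pred [[313.71327002  23.84296109]
 [314.94945627  61.95194968]]
```

arm_command(
  targets=[
    [[0, -0.1, 3, 0], [0, -0.1, 6, 0], [0, -0.1, 8, 0], [0, -0.1, 8, 0], [1, -0.1, 8, 0], [2, -0.1, 8, 0], [3, -0.1, 8, 0], [4, -0.1, 8, 0], [4.65, -0.1, 8, 0], [4.65, -0.1, 8, 0]],
  ],
)

```text
time: 26.3
position: [498.4, -248.7, 89.2]
eef_rot: [1.0, -0.016, -0.0, -0.0]
force: [0.2, 0.2, -0.3]
width: 0.237
grip_force: 39.3
```

```bash
python3 - <<'E'
from h import *
s=read_state();print(s["position"],s["width"],s["force"]);im=capture("wrist");cv2.imwrite("pics/w11.png",im)
old=cv2.imread("pics/w7.png")  # offset (120,0)
for n,(x0,y0,x1,y1),ref in (("post",(180,106,214,140),(197,122)),("jawL",(137,100,182,165),(160,133)),("jawR",(218,100,262,165),(240,133))):
    r=cv2.matchTemplate(im[60:220,220:440],old[y0:y1,x0:x1],cv2.TM_CCOEFF_NORMED);_,v,_,l=cv2.minMaxLoc(r);print(n,round(v,2),(l[0]+100+ref[0]-x0,l[1]+60+ref[1]-y0),"was",ref)
E
```

```text
[ 498.44307145 -248.74170673   89.16591911] 0.23731517160896648 [ 0.23229593  0.2466338  -0.26683696]
post 0.42 (197, 129) was (197, 122)
jawL 0.9 (160, 135) was (160, 133)
jawR 0.95 (239, 134) was (240, 133)
```

arm_command(
  targets=[
    [[0.1, 0, 0, 0], [0.1, 0, 0, 0], [0.1, 0, 0, 0], [0.1, 0, 0, 0], [0.1, 0, 0, 0], [0.1, 0, 0, 0]],
  ],
  gripper=0.5,
)

```text
time: 27.1
position: [499.1, -248.9, 89.3]
eef_rot: [1.0, -0.016, 0.0, 0.0]
force: [-0.3, 0.8, -0.8]
width: 0.748
grip_force: 0.0
```

```bash
python3 - <<'E'
from h import *
s=read_state();print(s["position"],s["width"],s["force"]);im=capture("wrist");cv2.imwrite("pics/w12.png",im)
old=cv2.imread("pics/w8.png")
r=cv2.matchTemplate(im[60:300,220:440],old[95:265,145:250],cv2.TM_CCOEFF_NORMED);_,v,_,l=cv2.minMaxLoc(r);print(v,l[0]+100-145,l[1]+60-95)
E
```

```text
[ 499.14278153 -248.88985392   89.29777667] 0.7480228016394589 [-0.25950869  0.7903146  -0.76043467]
0.9600244164466858 0 1
```

arm_command(
  targets=[
    [[0, 0, -1, 0], [0, 0, -4, 0], [0, 0, -9, 0], [0, 0, -14, 0], [0, 0, -18, 0], [0, 0, -21, 0], [0, 0, -21, 0]],
  ],
)

```text
time: 28.02
position: [499.6, -249.1, 302.1]
eef_rot: [1.0, -0.016, 0.002, 0.002]
force: [-0.1, -1.0, 0.4]
width: 0.753
grip_force: 0.0
```

arm_command(
  targets=[
    [[2, -2, 0, 0], [6, -6, 0, 0], [9, -11, 0, 0], [12, -16, 0, 0], [13.3, -21.5, 0, 0], [13.3, -27, 0, 0], [13.3, -32.5, 0, -1], [13.3, -37.5, 0, -2], [13.3, -41, 0, -2], [13.3, -41.8, 0, -2]],
  ],
  gripper=-1,
)

```text
time: 29.28
position: [645.2, 166.6, 298.2]
eef_rot: [1.0, 0.002, -0.001, 0.0]
force: [-0.9, -1.0, -0.6]
width: 0.002
grip_force: 0.0
```

arm_command(
  targets=[
    [[0, 0, 0, 0], [0, 0, 0, 0]],
  ],
)

```text
time: 29.52
position: [645.9, 163.2, 299.1]
eef_rot: [1.0, 0.0, -0.0, 0.0]
force: [0.3, 0.2, -0.0]
width: 0.001
grip_force: 0.0
```

arm_command(
  targets=[
    [[0, 0, 2, 0], [0, 0, 3.7, 0], [-1.5, 0, 3.7, 0], [-3, 0, 3.7, 0], [-4, 0, 3.7, 0], [-5.1, 0, 3.65, 0], [-6.2, 0, 3.7, 0], [-7.3, 0, 3.8, 0], [-8.1, 0, 3.9, 0], [-8.9, 0, 4.05, 0]],
  ],
)

```text
time: 30.78
position: [556.6, 163.7, 258.9]
eef_rot: [1.0, 0.001, 0.0, 0.0]
force: [0.6, -0.3, 0.3]
width: -0.002
grip_force: 0.4
```

arm_command(
  targets=[
    [[-1.2, 0, 0.35, 0], [-2.4, 0, 0.75, 0], [-3.6, 0, 1.2, 0], [-4.8, 0, 1.75, 0], [-5.9, 0, 2.4, 0], [-7, 0, 3.1, 0], [-8, 0, 3.9, 0], [-9, 0, 4.75, 0], [-9.85, 0, 5.6, 0]],
  ],
)

```text
time: 31.9
position: [457.7, 164.0, 202.4]
eef_rot: [1.0, 0.001, -0.0, -0.0]
force: [0.1, 0.3, 1.5]
width: 0.001
grip_force: 0.0
```

```bash
python3 - <<'E'
from h import *
s=read_state();print(s["position"],s["force"])
cv2.imwrite("pics/s13.png",capture("scene"))
E
```

```text
[457.66148952 164.01996932 202.43690122] [0.06161434 0.31510104 1.47821964]
```

View pics/s13.png

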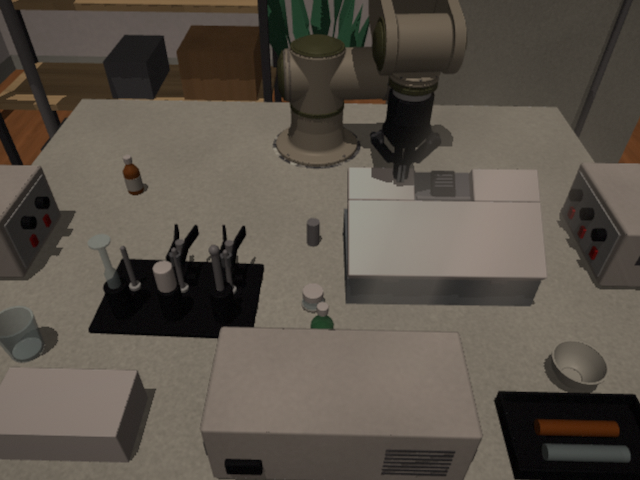

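arm_command(
  targets=[
    [[-0.65, 0, 0.75, 0], [-1.3, 0, 1.5, 0], [-1.8, 0, 2.25, 0], [-2.3, 0, 3, 0], [-2.8, 0, 3.85, 0], [-3.2, 0, 4.75, 0], [-3.6, 0, 5.6, 0], [-4, 0, 6.5, 0], [-4.3, 0, 7.4, 0], [-4.5, 0, 8.2, 0]],
  ],
)

```text
time: 33.2
position: [413.1, 164.0, 120.3]
eef_rot: [1.0, 0.001, -0.0, 0.0]
force: [-1.7, -0.0, 3.9]
width: 0.007
grip_force: 1.8
```

arm_command(
  targets=[
    [[0, 0, 0.3, 0], [-0.1, 0, 0.7, 0], [-0.2, 0, 1.1, 0], [-0.3, 0, 1.4, 0], [-0.3, 0, 1.6, 0], [-0.3, 0, 1.6, 0]],
  ],
)

```text
time: 33.95
position: [410.1, 164.0, 104.5]
eef_rot: [1.0, 0.001, -0.0, 0.0]
force: [-0.3, -0.5, 0.2]
width: -0.001
grip_force: 0.0
```

arm_command(
  targets=[
    [[0, 0, 0.15, 0], [0, 0, 0.3, 0], [0, 0, 0.4, 0], [0, 0, 0.5, 0]],
  ],
)

```text
time: 34.45
position: [410.2, 164.0, 99.8]
eef_rot: [1.0, 0.001, -0.0, 0.0]
force: [-1.7, -0.6, 2.8]
width: -0.0
grip_force: 1.5
```

arm_command(
  targets=[
    [[0, 0, 0.1, 0], [0, 0, 0.2, 0], [0, 0, 0.3, 0], [0, 0, 0.3, 0]],
  ],
)

```text
time: 34.95
position: [409.8, 164.0, 97.2]
eef_rot: [1.0, 0.001, -0.0, 0.0]
force: [-5.1, -1.3, 9.9]
width: -0.003
grip_force: 5.1
```

arm_command(
  targets=[
    [[0, 0, 0.15, 0], [0, 0, 0.3, 0], [0, 0, 0.3, 0]],
  ],
)

```text
time: 35.33
position: [409.5, 164.0, 94.6]
eef_rot: [1.0, 0.001, -0.001, 0.0]
force: [-9.9, -1.9, 18.6]
width: 0.001
grip_force: 9.5
```

arm_command(
  targets=[
    [[0, 0, 0.15, 0], [0, 0, 0.3, 0], [0, 0, 0.3, 0]],
  ],
)

```text
time: 35.7
position: [409.2, 164.0, 92.1]
eef_rot: [1.0, 0.001, -0.001, 0.0]
force: [-14.7, -1.9, 27.1]
width: -0.0
grip_force: 13.8
```

arm_command(
  targets=[
    [[0, 0, -1, 0], [0, 0, -4, 0], [-2, 0, -9, 0], [-4, 0, -14, 0], [-4, 6, -16, 0], [-4, 12, -16, 0], [-4, 18, -16, 0], [-4, 24, -16, 0], [-4, 30, -16, 0], [-4, 36, -16, 0]],
  ],
)

```text
time: 36.95
position: [370.7, -198.2, 250.9]
eef_rot: [1.0, 0.001, 0.0, 0.0]
force: [1.4, 0.9, -0.0]
width: 0.002
grip_force: 0.0
```

arm_command(
  targets=[
    [[-1, 5, 0, 0], [-2, 10, 0, 0], [-3, 15, 0, 0], [-4, 20, 0, 0], [-4, 20, 0, 0]],
  ],
)

```text
time: 37.58
position: [330.4, -398.6, 249.9]
eef_rot: [1.0, -0.001, -0.0, -0.0]
force: [-0.5, 0.4, 0.1]
width: -0.0
grip_force: 0.0
```

```bash
python3 - <<'E'
from h import *
s=read_state();print(s["position"],s["force"])
for n,old,parts in (("top","pics/top0.png",{"lidcorner":(40,320,90,360),"paddle":(130,300,196,345),"lidR":(235,310,290,360),"roller":(290,308,316,334),"jar":(288,212,316,242),"lotion":(278,150,306,190)}),
                    ("scene","pics/scene0.png",{"lid":(340,190,420,260),"paddle":(415,195,445,222),"lidR":(500,195,545,280),"roller":(300,210,326,252)})):
    im=capture(n);cv2.imwrite(f"pics/{n}14.png",im);o=cv2.imread(old)
    for k,(x0,y0,x1,y1) in parts.items():
        t=o[y0:y1,x0:x1];P=10
        w=im[max(0,y0-P):y1+P,max(0,x0-P):x1+P]
        r=cv2.matchTemplate(w,t,cv2.TM_CCOEFF_NORMED);_,v,_,l=cv2.minMaxLoc(r);print(n,k,round(v,3),l[0]-P,l[1]-P,"meandiff",cv2.absdiff(im[y0:y1,x0:x1],t).mean().round(1))
E
```

```text
[ 330.41471854 -398.5973607   249.86514796] [-0.45469759  0.4362675   0.14444541]
top lidcorner 0.981 0 0 meandiff 2.3
top paddle 0.989 0 0 meandiff 4.1
top lidR 0.995 0 0 meandiff 2.3
top roller 0.991 0 0 meandiff 2.3
top jar 0.995 0 0 meandiff 2.3
top lotion 0.993 0 0 meandiff 3.5
scene lid 0.864 0 0 meandiff 5.1
scene paddle 0.996 0 0 meandiff 2.2
scene lidR 0.995 0 0 meandiff 3.4
scene roller 0.999 0 0 meandiff 2.9
```

```bash
python3 - <<'E'
from h import *
g=lambda f:cv2.cvtColor(cv2.imread(f),cv2.COLOR_BGR2GRAY).astype(np.float32)
def pc(a,b,box):
    x0,y0,x1,y1=box;A,B=a[y0:y1,x0:x1],b[y0:y1,x0:x1]
    M=np.eye(2,3,dtype=np.float32)
    try: cc,M=cv2.findTransformECC(A,B,M,cv2.MOTION_TRANSLATION,(3,200,1e-5)); return round(cc,4),M[:,2].round(2)
    except cv2.error as e: return "fail"
a,b=g("pics/top0.png"),g("pics/top14.png")
print("top front",pc(a,b,(55,315,130,365)),pc(a,b,(200,315,275,365)),"paddle",pc(a,b,(140,305,190,350)),"ref",pc(a,b,(30,60,170,170)))
a,b=g("pics/scene0.png"),g("pics/scene14.png")
print("scene front",pc(a,b,(455,190,545,235)),"padl",pc(a,b,(412,192,448,225)),"ref",pc(a,b,(490,380,640,470)))
print("clips s13->14",pc(g("pics/s13.png"),b,(160,215,260,300)))
E
```

```text
top front (0.9961, array([ 0.1 , -0.01], dtype=float32)) (0.9995, array([ 0.02, -0.02], dtype=float32)) paddle (0.9971, array([0.06, 0.02], dtype=float32)) ref (0.9996, array([0., 0.], dtype=float32))
scene front (0.9904, array([-0.08,  0.09], dtype=float32)) padl (0.9928, array([-0.11,  0.09], dtype=float32)) ref (0.9999, array([ 0., -0.], dtype=float32))
clips s13->14 (0.9999, array([-0.  ,  0.01], dtype=float32))
```

```bash
python3 -c "
from rig import *
print(hand_in())"
```

```text
the job is handed in; nothing more can be done
None
```

I've handed the job in: the case held two clips, and both are now level on the posts (`post2` and `post1`). The lid and paddle match the starting pictures to about 0.1 pixel, so I take the lid as latched and the paddle as flush. The jar, lotion and roller have not moved. When I pushed the lid fully open, the fingers pressed it against its stop with about 50 N for a moment, more than intended.

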